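# Slide the trimmings tray under the raised chopping board

### The job

Take the low rectangular steel tray (not the tall round saucepan) by its handle and slide it under the raised chopping board from the long side that faces the pans, until the whole pan of the tray is under the board, between the legs, and only the handle sticks straight out. Do not let the tray knock against the board or its legs, do not bump the board with the gripper, and leave the saucepan, the pepper and the jar where they are; then let go.

Things in the scene. Friction and masses are not known exactly. Their poses are not given: they have to be found in the camera images.
- tray: low open steel tray on the counter, loose, 0.2-0.4 kg. Sizes in mm: pan 130 long (tray x), 110 wide (tray y), 32 high, walls 4. A level bar handle, 18 wide, 10 thick, 120 long, leads from mid front wall toward tray -x, its centre line 25 above the counter. Origin: centre of the pan's underside, z up. At the start tray x is along world -y within 15 degrees (handle toward world +y).
- tray_front (a point): point on the outside of the tray's front wall, at the root of the handle: 65 mm from the tray's origin toward tray -x, 25 mm above its underside
- tray_grip (a point): point on the centre line of the tray's handle, 85 mm out from the front wall (150 mm from the tray's origin toward tray -x), 25 mm above its underside; a good place to grip from above, across the bar (fingers closing along tray y)
- board: wooden chopping board on 4 steel legs, fixed. In mm: 420 (board x) by 240 (y) by 35 thick; underside 65, top 100 above counter. Legs 20 x 30, centred at x +-190, y +-100: 360 free between them. Origin: on the counter below its centre, z up; board x is along world x within 7 degrees; its +y side faces the pans and the tray enters there, moving along -y. Knife and pepper strips on top.
- board_edge (a point): middle of the lower edge of the board's long side facing the pans (board y = +120 mm), 65 mm above the counter
- saucepan: bystander: round steel saucepan, 110 mm across and 85 mm high, too tall for under the board, with a 95 mm long level bar handle 72 mm up, pointing roughly to world +y. Stands beside the tray, on either side of it (centres about 180 mm apart). Origin: centre of its underside.
- pepper: bystander: whole red pepper standing on top of the board, 80 mm across and 100 mm tall with its stalk. Origin: centre of its underside.
- jar: bystander: amber glass jar with a steel cap, 60 mm across, 100 mm tall, standing on the counter beyond the pans. Origin: centre of its underside.

How it is judged (in metres and radians):
At the end, for the whole second after the job is handed in: The tray lies at rest flat on the counter under the board and between its legs: its front wall no more than 5 mm outside the board's long edge facing the pans, the grip point of the handle at least 20 mm outside that edge, the handle square to the edge within 12 degrees (y of tray_front in the frame of board below 0.125 m and y of tray_grip in the frame of board above 0.14 m and x of tray in the frame of board between -0.13 and 0.13 m and angle between the x axis of tray and the y axis of board, either way round below 0.21 rad and height (world z) of tray below 0.006 m and angle between tray's own z axis and vertical below 0.06 rad and linear speed of tray below 0.02 m/s); the robot touches nothing.
It fails at once if the tray knocks against the board or its legs (over 3 N) (contact force between tray and board above 3 N).
It fails at once if the gripper or arm bumps the board (over 5 N) (contact force between any of the fingers, the arm and board above 5 N).
It fails at once if the saucepan is moved more than 20 mm (distance of saucepan from where it was at the start of the episode above 0.02 m).
It fails at once if the pepper is moved more than 20 mm (distance of pepper from where it was at the start of the episode above 0.02 m).
It fails at once if the jar is moved more than 20 mm (distance of jar from where it was at the start of the episode above 0.02 m).
It also fails if it takes over 40 s, if anything falls off the work surface, if the arm or the gripper's body presses on something with over 40 N, if the wrist force passes 120 N, or if a joint passes its speed limit or range.

### The arm

A 6-joint arm with a two-finger parallel gripper is mounted at the origin on the work surface. World frame = base frame: x ahead of the robot, y to its left, z up, the work surface at z = 0. Lengths are in m, angles in degrees, forces in N, time in s.
With the tool pointing down it reaches from about 0.35 to 0.875 m from the base axis. Payload 4.2 kg.
Tool frame: the origin (TCP) lies midway between the tips of the shut fingers; the grasp point (between the pads) lies 19 mm behind it; y points along the fingers, x is the direction in which the jaws open and shut, and the axes are right-handed (so a half turn about y gives the same grasp; the last joint's range is limited). The gripper opens to 87 mm and grips with 3 to 60 N. Pads are 19 mm wide; open, the fingers measure 117 mm over their backs; the gripper's body (75 mm by 190 mm) begins 51 mm behind the grasp point.
Start: joints at [-52.334, 22.042, 0.453, 0, -68.411, -14.817], TCP at [0.243, -0.576, 0.223] pointing down, gripper open.
Joint ranges: [-179.83, 179.83], [-69.29, 118.12], [-61.27, 80.66], [-181.25, 117.63], [-171.15, -9.14], [-177.46, 177.46]. Speed limits (degrees/s): [159.86, 159.86, 180, 180, 180, 180].

### API

Orientations are given as a 3x3 rotation matrix whose columns are the frame's x, y, z axes.
In Python, from station import * gives the robot as it stands.
- The arm moves only by the tool jog_arm, never from a script. Its argument "series" is a list of rows, each a list of 3 entries, a list of its own where there are three numbers: the shift along the tool's x, y, z in m, then the turn, a rotation vector about the tool's x, y, z in degrees, then the finger opening in m, from 0 to 0.087. A call has 1 to 10 rows; each row shifts and turns the commanded pose from where the row before left it, along the tool's axes as they then stand; what a row does not reach is not made up. A row lasts 1/8 s, in which the tool goes at most 62.5 mm and 10.7 degrees, less where a joint would pass 70% of its speed; a pose out of reach is approached as far as the arm can. A call is refused whole if a number of a shift passes 0.0625 or a number of a turn 10.7, either way. A call with a gripper value outside its range is refused whole. The fingers move at their own pace and stop on an object; the grip force is fixed at half the most. Time passes only in rows, so rows that do not move let the fingers close. It gives the time, the measured TCP pose, the force and the opening at its end, in the units of the state.
- sense(): the state, without advancing time (a new reading comes with each control period).
- capture(name): name is "scene" or "top"; returns the picture (384x512x3 uint8, red, green, blue); there is no depth.
- camera_info(name): a dict with "fx", "fy", "cx", "cy" (pixels), "rvec" (rotation vector, rad) and "tvec" (3), from world to camera coordinates, as OpenCV has them. Camera axes: x right, y down, z forward; pixel columns grow to the right and rows downward; lengths in m; the calibration is good to about 2 mm. A picture is of the moment at which its call begins. camera_info takes no time and is no camera call.
- finish_job(): hands the job in, once; it reports no verdict.
The state is a dict: "time_s": time; "joints": joint angles; "joint_velocities": joint speeds; "effort": joint torques, N m; "tcp_pos": TCP position; "ee_rot": TCP orientation; "wrist_force": force on the tool from outside, world axes, zero at the start; "moment": the same for the moment, N m; "gripper_width": opening from 0.0 (shut) to 1.0 (fully open).
Only numpy, scipy, OpenCV 4.12 (cv2) and the standard library are available. Lean on these libraries where they do the work, as an engineer would, in place of code of your own. Each camera call takes 0.05 s, during which the arm holds its last target. There are 200 camera calls.

## Working session

There is one attempt and no reset: what is moved stays moved. The work goes in short steps, Python scripts to look and compute and a tool call to move; the robot and the scene stay as the last step left them, time stands still between calls to the robot, and variables do not carry over. Pictures are saved under pics/ and viewed, about 8 in all and at most 12, crops included, and the job is handed in when it is done.

Besides the shell and the picture viewer there is one more tool, called after "Call:" by a JSON object that holds its "name" and its "arguments", one argument or row to a line. jog_arm: Moves the arm, as the interface text tells. Its arguments: {"type":"object","properties":{"series":{"type":"array","items":{"type":"array"}}},"required":["series"]}

```bash
mkdir -p pics; python3 - <<'E'
from station import *
import cv2
for n in ("scene","top"):
    im=capture(n); cv2.imwrite(f"pics/{n}0.png",im[:,:,::-1]); print(n,camera_info(n))
s=sense(); print(s)
a=cv2.imread("pics/top0.png"); cv2.imwrite("pics/top0b.png",cv2.resize(a,(800,600),interpolation=cv2.INTER_CUBIC))
E
```

```text
scene {'fx': 348.52547693574155, 'fy': 348.52547693574155, 'cx': 253.34461503781975, 'cy': 192.53858084867204, 'rvec': array([ 0.72404124,  2.52772641, -1.1885639 ]), 'tvec': array([ 0.49602284, -0.14863296,  1.10589653])}
top {'fx': 352.8995055990025, 'fy': 352.8995055990025, 'cx': 253.60144394966792, 'cy': 189.96964078870602, 'rvec': array([ 2.13458155, -2.16279609,  0.09982863]), 'tvec': array([0.03507189, 0.60150295, 0.77265525])}
{'time_s': 0.1, 'joints': array([-5.23346454e+01,  2.20858977e+01,  3.87298583e-01, -2.34910807e-02,
       -6.84108124e+01, -1.48150394e+01]), 'joint_velocities': array([-0.1817373 , -0.11787256,  0.19664411,  0.08322994,  0.02585866,
       -0.03771868]), 'effort': array([-4.34133717e-04, -3.91689527e+01,  1.87934107e+01,  4.23195586e+00,
        1.34712708e-02, -8.13268070e-05]), 'tcp_pos': array([ 0.24248757, -0.57546112,  0.22157642]), 'ee_rot': array([[-3.88184786e-01, -8.65053178e-04, -9.21581154e-01],
       [ 9.21579511e-01,  1.74454884e-03, -3.88185732e-01],
       [ 1.94354463e-03, -9.99998104e-01,  1.20007965e-04]]), 'wrist_force': array([ 1.00346228, -0.30796019, -0.72414538]), 'moment': array([ 0.0450147 , -0.00028524,  0.01755663]), 'gripper_width': 1.0034367741071322}
```

View pics/top0b.png

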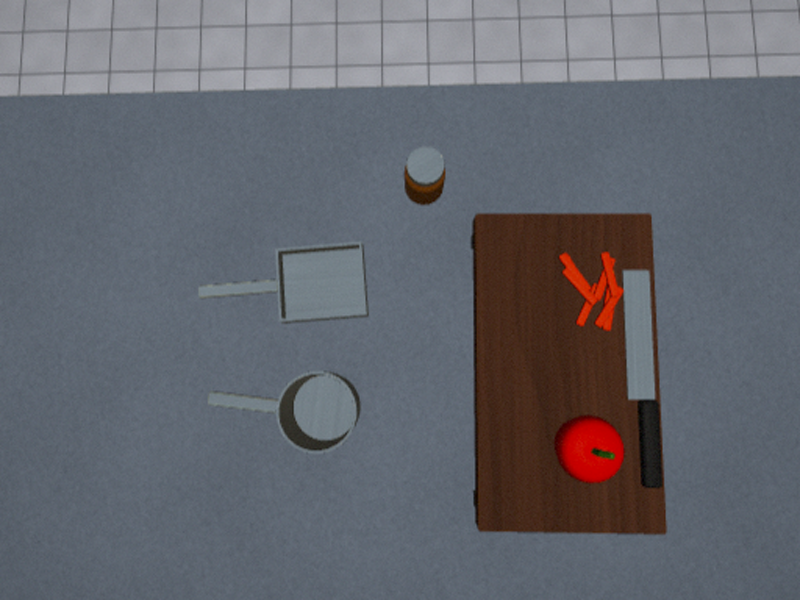

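View pics/scene0.png

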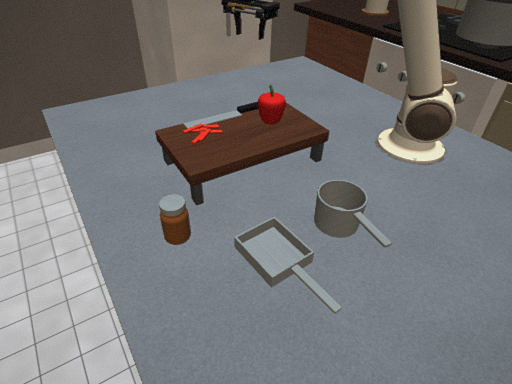

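The top view shows the tray rim with corners near (276,249), (362,243), (367,317) and (282,322) in the 800 px image. Its handle tip is near (199,292), the saucepan is below it in the picture and the jar is up and to the right. The board corners are near (475,213), (650,214), (666,532) and (480,530). In the scene view the space between tray and board is clear.

```bash
cat > h.py <<'E'
import numpy as np, cv2
from station import *
def bp(n,uv,z):
    c=camera_info(n); R=cv2.Rodrigues(np.array(c['rvec']))[0]; t=np.array(c['tvec'])
    o=-R.T@t; d=R.T@np.array([(uv[0]-c['cx'])/c['fx'],(uv[1]-c['cy'])/c['fy'],1])
    return (o+d*(z-o[2])/d[2])[:2]
def rect(P,L,W):  # fit rectangle: centre, angle
    P=np.array(P); return P.mean(0)
E
python3 - <<'E'
from h import *
np.set_printoptions(precision=4,suppress=True)
k=.64
f=lambda u,v,z: bp("top",((u+.5)*k-.5,(v+.5)*k-.5),z)
T=np.array([f(276,249,.032),f(362,243,.032),f(367,317,.032),f(282,322,.032)])
print("tray",T,T.mean(0)); d=(T[1]+T[2]-T[0]-T[3])/2; w=(T[0]+T[1]-T[2]-T[3])/2
print("len",np.linalg.norm(d),np.linalg.norm(w),"dir",np.degrees(np.arctan2(*d[::-1])),np.degrees(np.arctan2(*w[::-1])))
print("handle tip/root",f(199,292.5,.03),f(277,286.5,.03))
B=np.array([f(475,213,.1),f(650,214,.1),f(666,532,.1),f(480,530,.1)])
print("board",B,B.mean(0)); d=(B[0]+B[1]-B[2]-B[3])/2; w=(B[0]+B[3]-B[1]-B[2])/2
print(np.linalg.norm(d),np.linalg.norm(w),np.degrees(np.arctan2(*d[::-1])),np.degrees(np.arctan2(*w[::-1])))
print("pan",f(319,411,.085),"panhandle",f(209,398,.077),f(278,406,.077),"jar",f(426,165,.1))
E
```

```text
tray [[0.6776 0.207 ]
 [0.6845 0.0779]
 [0.5736 0.071 ]
 [0.5679 0.1965]] [0.6259 0.1381]
len 0.12744287448365754 0.11062179432614931 dir -87.16815777395873 4.49677283230738
handle tip/root [0.6139 0.3221] [0.6211 0.2052]
board [[ 0.7087 -0.0832]
 [ 0.7028 -0.3198]
 [ 0.2891 -0.313 ]
 [ 0.2925 -0.0778]] [ 0.4983 -0.1985]
0.4149936299572066 0.2359632605547735 -0.8435035454993776 88.87933188360371
pan [0.443  0.1324] panhandle [0.4613 0.2855] [0.4495 0.19  ] jar [ 0.7782 -0.0174]
```

```bash
cat >> h.py <<'E'
from scipy.spatial.transform import Rotation as Ro
def plan(legs,g,R=None,p=None):
    """legs: (xyz, yaw of tool x in deg, rows). prints rows in tool axes"""
    s=sense(); p=np.array(s['tcp_pos']) if p is None else np.array(p); R=np.array(s['ee_rot']) if R is None else R
    for q,yaw,n in legs:
        a=np.radians(yaw); x=np.array([np.cos(a),np.sin(a),0]); y=np.array([0,0,-1.]); Rt=np.c_[x,y,np.cross(x,y)]
        rv=Ro.from_matrix(R.T@Rt).as_rotvec(degrees=True)/n; dp=(np.array(q)-p)/n
        for i in range(n):
            sh=np.round(R.T@dp,4); tu=np.round(rv,1)
            print(f"[{sh.tolist()},{tu.tolist()},{g}],")
            p=p+R@sh; R=R@Ro.from_rotvec(tu,degrees=True).as_matrix()
        print("->",p.round(4))
E
python3 - <<'E'
from h import *
plan([((.33,-.35,.29),130,5),((.55,.06,.29),170,10),((.6165,.298,.2),183.4,5)],.087)
E
```

```text
[[0.0348, -0.0136, -0.0336],[0.0, -3.4, 0.0],0.087],
[[0.0327, -0.0136, -0.0356],[0.0, -3.4, 0.0],0.087],
[[0.0306, -0.0136, -0.0375],[0.0, -3.4, 0.0],0.087],
[[0.0283, -0.0136, -0.0393],[0.0, -3.4, 0.0],0.087],
[[0.0259, -0.0136, -0.0409],[0.0, -3.4, 0.0],0.087],
-> [ 0.33   -0.35    0.2899]
[[0.0174, 0.0, -0.0432],[0.0, -4.0, 0.0],0.087],
[[0.0143, 0.0, -0.0443],[0.0, -4.0, 0.0],0.087],
[[0.0112, 0.0, -0.0452],[0.0, -4.0, 0.0],0.087],
[[0.008, 0.0, -0.0458],[0.0, -4.0, 0.0],0.087],
[[0.0048, 0.0, -0.0463],[0.0, -4.0, 0.0],0.087],
[[0.0016, 0.0, -0.0465],[0.0, -4.0, 0.0],0.087],
[[-0.0017, 0.0, -0.0465],[0.0, -4.0, 0.0],0.087],
[[-0.0049, 0.0, -0.0463],[0.0, -4.0, 0.0],0.087],
[[-0.0081, 0.0, -0.0458],[0.0, -4.0, 0.0],0.087],
[[-0.0113, 0.0, -0.0451],[0.0, -4.0, 0.0],0.087],
-> [0.5501 0.06   0.2904]
[[-0.0047, 0.0182, -0.0492],[0.0, -2.7, 0.0],0.087],
[[-0.007, 0.0182, -0.0489],[0.0, -2.7, 0.0],0.087],
[[-0.0093, 0.0182, -0.0485],[0.0, -2.7, 0.0],0.087],
[[-0.0116, 0.0182, -0.048],[0.0, -2.7, 0.0],0.087],
[[-0.0138, 0.0182, -0.0474],[0.0, -2.7, 0.0],0.087],
-> [0.6165 0.298  0.1998]
```

Call:
{"name": "jog_arm", "arguments": {
  "series": [
    [[0.035, -0.014, -0.034], [0, -3.4, 0], 0.087],
    [[0.033, -0.014, -0.036], [0, -3.4, 0], 0.087],
    [[0.031, -0.014, -0.037], [0, -3.4, 0], 0.087],
    [[0.028, -0.014, -0.039], [0, -3.4, 0], 0.087],
    [[0.026, -0.014, -0.041], [0, -3.4, 0], 0.087],
    [[0.017, 0, -0.043], [0, -4, 0], 0.087],
    [[0.014, 0, -0.044], [0, -4, 0], 0.087],
    [[0.011, 0, -0.045], [0, -4, 0], 0.087],
    [[0.008, 0, -0.046], [0, -4, 0], 0.087],
    [[0.005, 0, -0.046], [0, -4, 0], 0.087]
  ]
}}

```text
time_s: 1.35
tcp_pos: [0.4401, -0.1442, 0.2923]
ee_rot: [[-0.866, -0.0, -0.5], [0.5, 0.0, -0.866], [0.0, -1.0, 0.0]]
wrist_force: [0.1, -1.0, 0.9]
gripper_width: 1.001
```

Call:
{"name": "jog_arm", "arguments": {
  "series": [
    [[0.002, 0, -0.046], [0, -4, 0], 0.087],
    [[-0.002, 0, -0.046], [0, -4, 0], 0.087],
    [[-0.005, 0, -0.046], [0, -4, 0], 0.087],
    [[-0.008, 0, -0.046], [0, -4, 0], 0.087],
    [[-0.011, 0, -0.045], [0, -4, 0], 0.087],
    [[-0.005, 0.018, -0.049], [0, -2.7, 0], 0.087],
    [[-0.007, 0.018, -0.049], [0, -2.7, 0], 0.087],
    [[-0.009, 0.018, -0.048], [0, -2.7, 0], 0.087],
    [[-0.012, 0.018, -0.048], [0, -2.7, 0], 0.087],
    [[-0.014, 0.018, -0.047], [0, -2.7, 0], 0.087]
  ]
}}

```text
time_s: 2.6
tcp_pos: [0.6159, 0.2965, 0.2013]
ee_rot: [[-0.998, -0.001, 0.06], [-0.06, -0.001, -0.998], [0.001, -1.0, 0.001]]
wrist_force: [-0.2, -0.4, -0.3]
gripper_width: 1.003
```

Call:
{"name": "jog_arm", "arguments": {
  "series": [
    [[0, 0, 0], [0, 0, 0], 0.087],
    [[0, 0, 0], [0, 0, 0], 0.087]
  ]
}}

```text
time_s: 2.85
tcp_pos: [0.6157, 0.2948, 0.202]
ee_rot: [[-0.998, -0.001, 0.058], [-0.058, -0.001, -0.998], [0.001, -1.0, 0.001]]
wrist_force: [0.4, -0.4, 0.6]
gripper_width: 1.002
```

```bash
python3 - <<'E'
from h import *
s=sense(); print(s['tcp_pos'],s['ee_rot'].round(4).tolist(),s['time_s'])
plan([((.6165,.298,.09),183.4,4),((.6165,.298,.010),183.4,4)],.087)
a=capture("scene")[:,:,::-1]; cv2.imwrite("pics/s1.png",cv2.resize(a[60:384,180:512],None,fx=1.8,fy=1.8))
E
```

```text
[0.61565704 0.29480609 0.20201098] [[-0.9983, -0.001, 0.0584], [-0.0584, -0.0011, -0.9983], [0.0011, -1.0, 0.001]] 2.85
[[-0.0003, 0.028, -0.0008],[-0.0, -0.0, 0.0],0.087],
[[-0.0003, 0.028, -0.0008],[-0.0, -0.0, 0.0],0.087],
[[-0.0003, 0.028, -0.0008],[-0.0, -0.0, 0.0],0.087],
[[-0.0003, 0.028, -0.0008],[-0.0, -0.0, 0.0],0.087],
-> [0.6166 0.298  0.09  ]
[[-0.0, 0.02, -0.0],[-0.0, -0.0, 0.0],0.087],
[[-0.0, 0.02, -0.0],[-0.0, -0.0, 0.0],0.087],
[[-0.0, 0.02, -0.0],[-0.0, -0.0, 0.0],0.087],
[[-0.0, 0.02, -0.0],[-0.0, -0.0, 0.0],0.087],
-> [0.6165 0.2979 0.01  ]
```

View pics/s1.png

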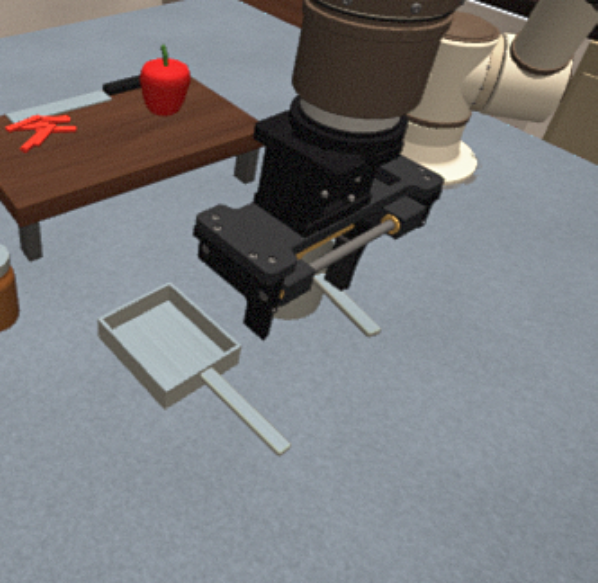

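The gripper is 0.20 m up, over the handle, with its long side along the jaw axis. The handle tip is at (285,448) in the crop and the saucepan handle end at (375,330), so the way down is clear.

Call:
{"name": "jog_arm", "arguments": {
  "series": [
    [[0, 0.028, -0.001], [0, 0, 0], 0.087],
    [[0, 0.028, -0.001], [0, 0, 0], 0.087],
    [[0, 0.028, -0.001], [0, 0, 0], 0.087],
    [[-0.001, 0.028, 0], [0, 0, 0], 0.087],
    [[0, 0.02, 0], [0, 0, 0], 0.087],
    [[0, 0.02, 0], [0, 0, 0], 0.087],
    [[0, 0.02, 0], [0, 0, 0], 0.087],
    [[0, 0.02, 0], [0, 0, 0], 0.087],
    [[0, 0, 0], [0, 0, 0], 0.087]
  ]
}}

```text
time_s: 4.03
tcp_pos: [0.6159, 0.2968, 0.0092]
ee_rot: [[-0.998, -0.003, 0.057], [-0.057, -0.002, -0.998], [0.003, -1.0, 0.002]]
wrist_force: [0.0, 0.1, 0.2]
gripper_width: 1.003
```

```bash
python3 - <<'E'
from h import *
a=capture("top")[:,:,::-1]; b=capture("scene")[:,:,::-1]
cv2.imwrite("pics/s2.png",np.hstack([cv2.resize(a[100:320,80:280],(400,440)),cv2.resize(b[180:380,200:400],(400,440))[:, :]]))
E
```

```text
(no output)
```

View pics/s2.png

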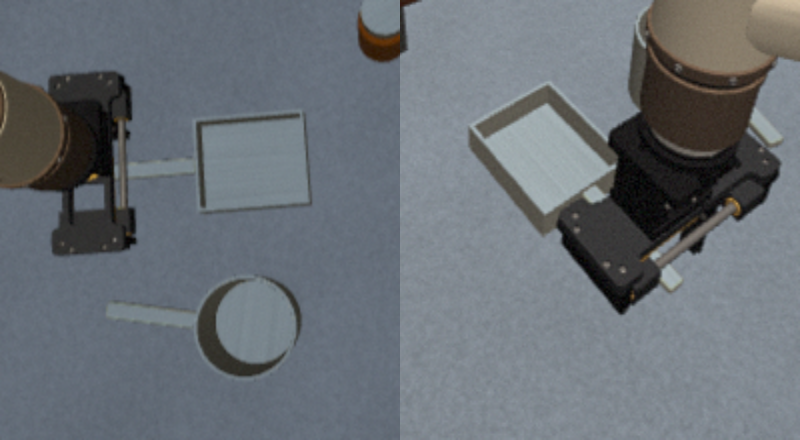

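The gripper straddles the handle and clears the saucepan handle, whose end is at (110,310) in the left crop. I close it now.

Call:
{"name": "jog_arm", "arguments": {
  "series": [
    [[0, 0, 0], [0, 0, 0], 0.04],
    [[0, 0, 0], [0, 0, 0], 0.02],
    [[0, 0, 0], [0, 0, 0], 0.01],
    [[0, 0, 0], [0, 0, 0], 0.01],
    [[0, 0, 0], [0, 0, 0], 0.01],
    [[0, 0, 0], [0, 0, 0], 0.01],
    [[0, 0, 0], [0, 0, 0], 0.01],
    [[0, 0, 0], [0, 0, 0], 0.01]
  ]
}}

```text
time_s: 5.12
tcp_pos: [0.6169, 0.2982, 0.0105]
ee_rot: [[-0.998, 0.0, 0.059], [-0.059, 0.0, -0.998], [-0.0, -1.0, -0.0]]
wrist_force: [1.1, 0.5, -0.9]
gripper_width: 0.203
```

```bash
python3 - <<'E'
from h import *
s=sense(); print(s['tcp_pos'],s['ee_rot'].round(4).tolist(),s['wrist_force'],s['gripper_width']*87)
k=.64
a=capture("top")[:,:,::-1]; cv2.imwrite("pics/t3.png",cv2.resize(a[130:230,140:260],None,fx=5,fy=5,interpolation=cv2.INTER_CUBIC))
p=s['tcp_pos']; z=p[2]
plan([((p[0],p[1],z),179,2),((.611,.13,z),179,6),((.606,.08,z),179,4),((.606,.01,z),179,7)],.01)
E
```

```text
[0.61685803 0.2981959  0.01054663] [[-0.9983, 0.0003, 0.0588], [-0.0588, 0.0001, -0.9983], [-0.0003, -1.0, -0.0001]] [ 1.06889259  0.53296847 -0.91405761] 17.664059307404894
[[0.0, -0.0, 0.0],[0.0, 2.2, -0.0],0.01],
[[0.0, -0.0, 0.0],[0.0, 2.2, -0.0],0.01],
-> [0.6169 0.2982 0.0105]
[[0.0005, -0.0, 0.028],[0.0, -0.0, -0.0],0.01],
[[0.0005, -0.0, 0.028],[0.0, -0.0, -0.0],0.01],
[[0.0005, -0.0, 0.028],[0.0, -0.0, -0.0],0.01],
[[0.0005, -0.0, 0.028],[0.0, -0.0, -0.0],0.01],
[[0.0005, -0.0, 0.028],[0.0, -0.0, -0.0],0.01],
[[0.0005, -0.0, 0.028],[0.0, -0.0, -0.0],0.01],
-> [0.6109 0.1303 0.0105]
[[0.001, -0.0, 0.0126],[0.0, -0.0, -0.0],0.01],
[[0.001, -0.0, 0.0126],[0.0, -0.0, -0.0],0.01],
[[0.001, -0.0, 0.0126],[0.0, -0.0, -0.0],0.01],
[[0.001, -0.0, 0.0126],[0.0, -0.0, -0.0],0.01],
-> [0.606  0.08   0.0105]
[[-0.0002, -0.0, 0.01],[0.0, -0.0, -0.0],0.01],
[[-0.0002, -0.0, 0.01],[0.0, -0.0, -0.0],0.01],
[[-0.0002, -0.0, 0.01],[0.0, -0.0, -0.0],0.01],
[[-0.0002, -0.0, 0.01],[0.0, -0.0, -0.0],0.01],
[[-0.0002, -0.0, 0.01],[0.0, -0.0, -0.0],0.01],
[[-0.0002, -0.0, 0.01],[0.0, -0.0, -0.0],0.01],
[[-0.0002, -0.0, 0.01],[0.0, -0.0, -0.0],0.01],
-> [0.6061 0.01   0.0105]
```

View pics/t3.png

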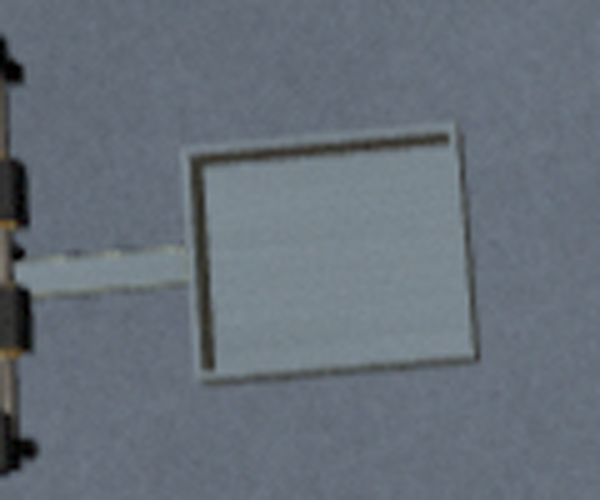

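The grip holds at 17.7 mm, which matches the 18 mm bar, and the tray has not moved. I now square the tray and slide it past the saucepan.

Call:
{"name": "jog_arm", "arguments": {
  "series": [
    [[0, 0, 0], [0, 1.1, 0], 0.01],
    [[0, 0, 0], [0, 1.1, 0], 0.01],
    [[0, 0, 0], [0, 1.1, 0], 0.01],
    [[0, 0, 0], [0, 1.1, 0], 0.01],
    [[0.0005, 0, 0.015], [0, 0, 0], 0.01],
    [[0.0005, 0, 0.025], [0, 0, 0], 0.01],
    [[0.0005, 0, 0.025], [0, 0, 0], 0.01],
    [[0.0005, 0, 0.025], [0, 0, 0], 0.01],
    [[0.0005, 0, 0.015], [0, 0, 0], 0.01],
    [[0, 0, 0], [0, 0, 0], 0.01]
  ]
}}

```text
time_s: 6.42
tcp_pos: [0.612, 0.1912, 0.0105]
ee_rot: [[-1.0, -0.001, -0.02], [0.02, -0.001, -1.0], [0.001, -1.0, 0.001]]
wrist_force: [-0.6, -0.5, -1.1]
gripper_width: 0.205
```

```bash
python3 - <<'E'
from h import *
s=sense(); print(s['tcp_pos'],s['ee_rot'].round(4).tolist(),s['wrist_force'],s['gripper_width']*87)
a=capture("top")[:,:,::-1]; cv2.imwrite("pics/t4.png",cv2.resize(a[110:350,150:440],None,fx=2.5,fy=2.5,interpolation=cv2.INTER_CUBIC))
E
```

```text
[0.61200196 0.19115533 0.0105167 ] [[-0.9998, -0.0011, -0.0205], [0.0205, -0.0009, -0.9998], [0.0011, -1.0, 0.0009]] [-0.6081951  -0.50138651 -1.13386313] 17.792820263827448
```

View pics/t4.png

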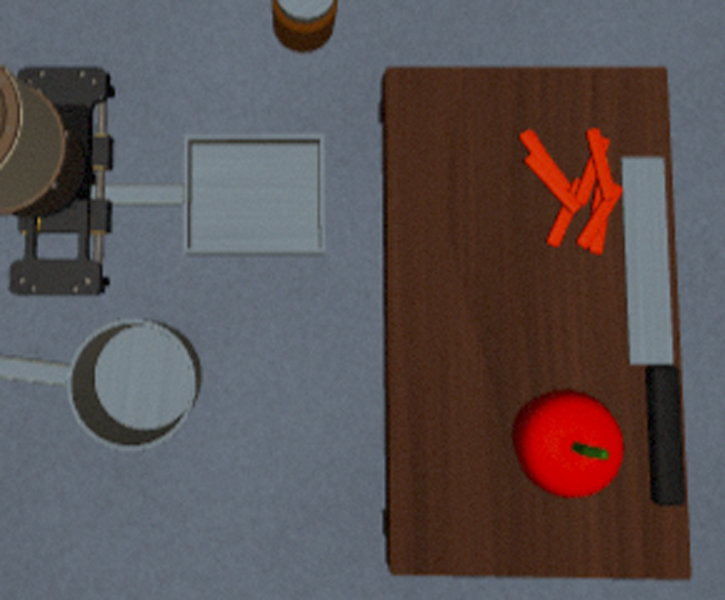

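The tray is square: its rim corners are at (186,136), (323,136), (325,252) and (186,254), and the board edge is at column 386. The saucepan has not moved, and the gripper clears it by about 25 px.

```bash
python3 - <<'E'
from h import *
f=lambda u,v,z: bp("top",((u+.5)/2.5-.5+150,(v+.5)/2.5-.5+110),z)
T=np.array([f(186,136,.032),f(323,136,.032),f(325,252,.032),f(186,254,.032)])
print(T.round(4),T.mean(0))
B=np.array([f(385,67,.1),f(666,67,.1),f(690,577,.1),f(390,574,.1)]);print(B.round(4),B.mean(0))
print("lower legs/edge", f(379,110,.05),f(384,522,.05))
c=B.mean(0);d=(B[0]+B[1]-B[2]-B[3]);d/=np.linalg.norm(d);n=np.array([-d[1],d[0]])
print("board ang",np.degrees(np.arctan2(d[1],d[0])),"tray in board",(T-c)@np.c_[d,n])
E
```

```text
[[ 0.664   0.0953]
 [ 0.6619 -0.0321]
 [ 0.5543 -0.0318]
 [ 0.5542  0.0954]] [0.60860182 0.03170827]
[[ 0.7079 -0.0829]
 [ 0.7034 -0.3205]
 [ 0.2887 -0.3123]
 [ 0.292  -0.0752]] [ 0.49800904 -0.19769638]
lower legs/edge [ 0.68157878 -0.08247069] [ 0.32036105 -0.07684421]
board ang -1.0998138239338562 tray in board [[0.16035622 0.29607926]
 [0.16068593 0.1687162 ]
 [0.05311814 0.16698173]
 [0.0505164  0.29416331]]
```

Call:
{"name": "jog_arm", "arguments": {
  "series": [
    [[0, 0, 0.01], [0, 0, 0], 0.01],
    [[0, 0, 0.02], [0, 0, 0], 0.01],
    [[0, 0, 0.02], [0, 0, 0], 0.01],
    [[0, 0, 0.02], [0, 0, 0], 0.01],
    [[0, 0, 0.015], [0, 0, 0], 0.01],
    [[0.001, 0, 0.015], [0, 0, 0], 0.01],
    [[0.001, 0, 0.015], [0, 0, 0], 0.01],
    [[0.001, 0, 0.015], [0, 0, 0], 0.01],
    [[0.001, 0, 0.01], [0, 0, 0], 0.01],
    [[0, 0, 0], [0, 0, 0], 0.01]
  ]
}}

```text
time_s: 7.72
tcp_pos: [0.6054, 0.0522, 0.0105]
ee_rot: [[-1.0, -0.001, -0.019], [0.019, -0.001, -1.0], [0.001, -1.0, 0.001]]
wrist_force: [0.2, -1.1, -1.0]
gripper_width: 0.205
```

```bash
python3 - <<'E'
from h import *
s=sense(); print(s['tcp_pos'],s['wrist_force'],s['gripper_width']*87)
a=capture("top")[:,:,::-1]; cv2.imwrite("pics/t5.png",cv2.resize(a[110:350,150:440],None,fx=2.5,fy=2.5,interpolation=cv2.INTER_CUBIC))
E
```

```text
[0.60541869 0.05224058 0.01049524] [ 0.21689796 -1.05028801 -0.97850651] 17.79660684987283
```

View pics/t5.png

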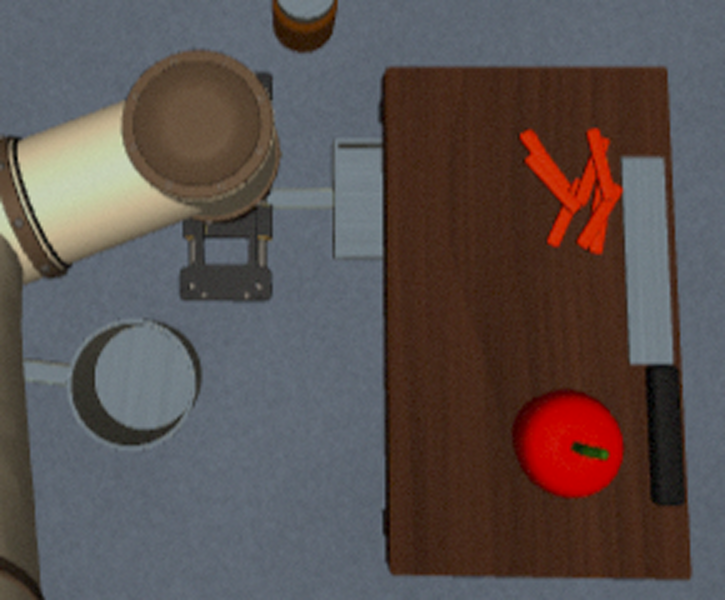

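The tray is halfway in and clear of the legs: its front wall is at column 334, the board edge at 386. The gripper front, at column 272, has ample room, and the saucepan and jar have not moved. It has 46 mm to go.

Call:
{"name": "jog_arm", "arguments": {
  "series": [
    [[0, 0, 0.006], [0, 0, 0], 0.01],
    [[0, 0, 0.01], [0, 0, 0], 0.01],
    [[0, 0, 0.01], [0, 0, 0], 0.01],
    [[0, 0, 0.01], [0, 0, 0], 0.01],
    [[0, 0, 0.006], [0, 0, 0], 0.01],
    [[0, 0, 0.004], [0, 0, 0], 0.01],
    [[0, 0, 0], [0, 0, 0], 0.01],
    [[0, 0, 0], [0, 0, 0], 0.01]
  ]
}}

```text
time_s: 8.78
tcp_pos: [0.6047, 0.0071, 0.0105]
ee_rot: [[-1.0, -0.001, -0.018], [0.018, -0.0, -1.0], [0.001, -1.0, 0.0]]
wrist_force: [0.1, -0.7, -0.7]
gripper_width: 0.206
```

```bash
python3 - <<'E'
from h import *
s=sense(); print(s['tcp_pos'],s['wrist_force'],s['gripper_width']*87)
a=capture("top")[:,:,::-1]; b=capture("scene")[:,:,::-1]
cv2.imwrite("pics/t6.png",np.hstack([cv2.resize(a[120:280,200:360],(400,400)),cv2.resize(b[80:280,140:340],(400,400))]))
E
```

```text
[0.60470315 0.00710083 0.01047339] [ 0.13906896 -0.72645749 -0.67668571] 17.90884751397451
```

View pics/t6.png

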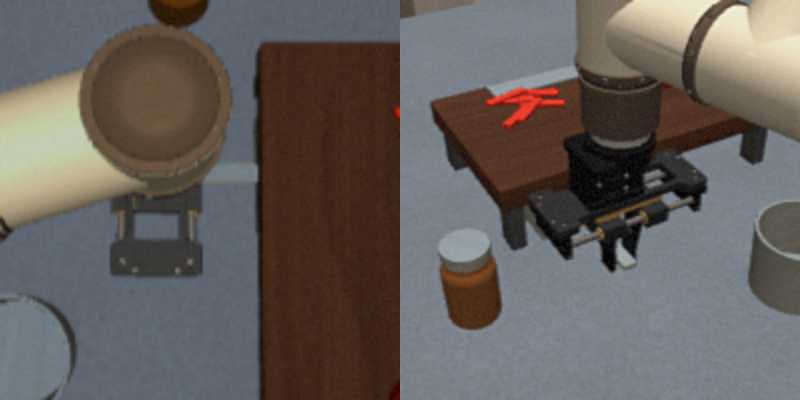

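From above the pan is fully under the board, and only the handle shows at (230,172), square to the edge. The gripper is clear of the board. I release it and lift off.

Call:
{"name": "jog_arm", "arguments": {
  "series": [
    [[0, 0, 0], [0, 0, 0], 0.02],
    [[0, 0, 0], [0, 0, 0], 0.03],
    [[0, 0, 0], [0, 0, 0], 0.05],
    [[0, 0, 0], [0, 0, 0], 0.06],
    [[0, 0, 0], [0, 0, 0], 0.06],
    [[0, -0.015, 0], [0, 0, 0], 0.06],
    [[0, -0.03, 0], [0, 0, 0], 0.06],
    [[0, -0.04, 0], [0, 0, 0], 0.06],
    [[0, -0.05, 0], [0, 0, 0], 0.06],
    [[0, -0.05, 0], [0, 0, 0], 0.06]
  ]
}}

```text
time_s: 10.12
tcp_pos: [0.6048, 0.0072, 0.1984]
ee_rot: [[-1.0, 0.001, -0.018], [0.018, 0.0, -1.0], [-0.001, -1.0, -0.0]]
wrist_force: [0.7, -0.5, -0.1]
gripper_width: 0.69
```

Call:
{"name": "jog_arm", "arguments": {
  "series": [
    [[0, -0.02, -0.04], [0, 0, 0], 0.06],
    [[0, 0, -0.05], [0, 0, 0], 0.06],
    [[0, 0, -0.05], [0, 0, 0], 0.06],
    [[0, 0, -0.05], [0, 0, 0], 0.06],
    [[0, 0, -0.05], [0, 0, 0], 0.06],
    [[0, 0, -0.03], [0, 0, 0], 0.06],
    [[0, 0, 0], [0, 0, 0], 0.06],
    [[0, 0, 0], [0, 0, 0], 0.06]
  ]
}}

```text
time_s: 11.12
tcp_pos: [0.6098, 0.2765, 0.2159]
ee_rot: [[-1.0, -0.0, -0.019], [0.019, -0.0, -1.0], [0.0, -1.0, 0.0]]
wrist_force: [0.1, 0.6, -0.4]
gripper_width: 0.686
```

```bash
python3 - <<'E'
from h import *
s=sense(); print(s['tcp_pos'],s['wrist_force'],s['gripper_width']*87,s['time_s'])
a=capture("top")[:,:,::-1]; b=capture("scene")[:,:,::-1]
cv2.imwrite("pics/t7.png",np.hstack([cv2.resize(a[120:280,200:360],(400,400),interpolation=cv2.INTER_CUBIC),cv2.resize(b[80:280,140:340],(400,400),interpolation=cv2.INTER_CUBIC)]))
E
```

```text
[0.60980902 0.27651183 0.21587895] [ 0.12468646  0.61072559 -0.43477312] 59.67413260429418 11.125
```

View pics/t7.png

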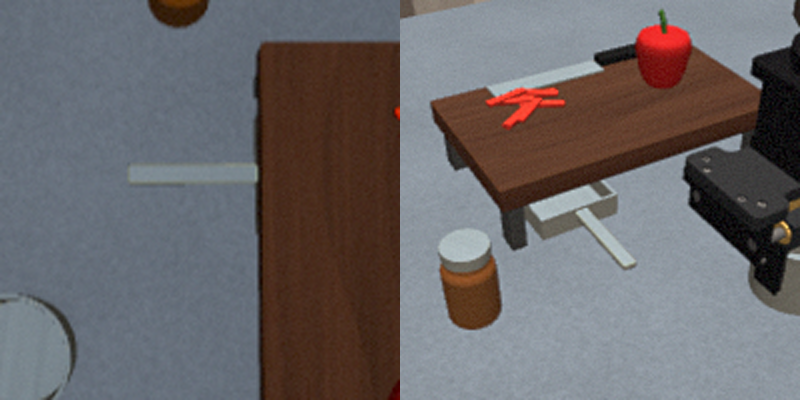

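The tray lies flat between the legs with only the handle out: tip at (128,174), running to the board edge at (258,173). The pepper, jar and saucepan look unmoved. I check the numbers from the handle tip before handing in.

```bash
python3 - <<'E'
from h import *
f=lambda u,v: bp("top",((u+.5)/2.5-.5+200,(v+.5)/2.5-.5+120),.03)
c=np.array([.498,-.198]);a=np.radians(-1.05);M=np.array([[np.cos(a),-np.sin(a)],[np.sin(a),np.cos(a)]])
t=(f(128,174)-c)@M; r=(f(255,173)-c)@M
print("tip in board",t,"out",r,"front y",t[1]-.12,"ang",np.degrees(np.arctan2(*(t-r))))
# front wall top edge seen in scene picture (right crop x-400): corners (542,236),(618,212)
g=lambda u,v,z:(bp("scene",((u-400+.5)/2-.5+140,(v+.5)/2-.5+80),z)-c)@M
print("front wall base",g(541,236,0),g(617,211,0), "tip",g(630,265,.03))
E
```

```text
tip in board [0.10200272 0.2334458 ] out [0.10335174 0.11650913] front y 0.11344580437956259 ang -0.6609517426909228
front wall base [0.15616524 0.10258565] [0.04568425 0.1068038 ] tip [0.1042341  0.23400211]
```

```bash
python3 -c "
from station import *
print(finish_job())"
```

```text
the job is handed in; nothing more can be done
None
```

I gripped the tray by its handle, squared it to the board, slid it under from the long side facing the pans, let go and backed the arm away. I handed the job in at about 11 s; `finish_job()` gives no verdict.

| Last check (from both cameras) | Measured | Required |
|---|---|---|
| Front wall, board y | 0.103–0.114 m | below 0.125 m |
| Grip point, board y | about 0.19–0.20 m | above 0.14 m |
| Tray centre, board x | about 0.10 m | between -0.13 and 0.13 m |
| Handle off square | about 0.7° | within 12° |

- **Contacts:** the wrist force stayed near 1 N at every reading while the tray slid in. Contact forces on the board are not reported, so I could not check those limits directly.
- **Bystanders:** the saucepan, pepper and jar looked unmoved in the pictures; I did not measure them again at the end.
- **Disagreement:** the two cameras differ by up to about 10 mm on the front wall, and both readings are inside the limit. No check failed.

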